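# Set out the bench for doming

## Task

Get the bench ready for doming: put the brass doming block on the middle of the steel bench block and square with it, and stand the wooden punch stand on the table straight behind the bench block (its side away from the robot), clear of the green base strip by about 20 mm. Put the orange box flat on the strip midway between the bench block and the red vise, its long side along the strip, and set the blue tin on top of it in the middle. Leave the jar, the pliers and the steel bowl where they are, and let everything stand upright and at rest.

Things in the scene. Friction and masses are not known exactly. Their poses are not given: they have to be found in the camera images.
- strip_mid (a point): Green painted metal base strip fixed to the table, 100 (its x) x 400 (its y) x 10 mm high. The steel bench block and the red vise are fixed on it, their centres 130 mm from its middle, one on either side along y (which one is on which side varies). This point is the middle of its top face, 10 mm above the table, exactly midway between block and vise; its y axis runs along the strip, its x axis points across it, away from the robot (the strip may be turned up to 0.15 rad).
- bench_block_top (a point): Steel bench block, a plain bright grey square slab 90 x 90 x 20 mm high, fixed on the strip. This point is the centre of its top face, 30 mm above the table; axes as the strip's: x points away from the robot ('behind'), y along the strip.
- vise_center (a point): Small red bench vise with steel jaws, about 70 (x) x 85 (y) x 70 mm high, fixed on the strip. This point is on its middle axis, 35 mm above the strip's top; axes as the strip's. Its jaws are not used.
- doming_block_center (a point): Loose brass doming block, a 42 mm cube with a round dark dimple in its top and sides, about 0.6 kg. The point is the cube's centre (21 mm above its underside); axes along its edges, z up.
- orange_box_center (a point): Loose closed orange plastic box, 48 (its x) x 70 (its y) x 28 mm high, about 0.12 kg, with a flat top. The point is its centre (14 mm above its underside).
- blue_tin_center (a point): Loose round blue tin, 40 mm diameter, 24 mm high, about 0.08 kg. The point is its centre (12 mm above its underside).
- punch_stand_center (a point): Loose punch stand, a round dark wooden base of 44 mm diameter and 36 mm high carrying three short upright steel punches with ball heads that reach 58 mm above its underside; about 0.14 kg. Grip it by the wood. The point is the centre of the wooden base (18 mm above its underside).
- jar_center (a point): Bystander: greenish glass jar with a yellow lid, 60 mm diameter, 75 mm high, loose. The point is its centre, half-way up.
- pliers: Bystander: pliers with yellow grips lying flat, about 145 mm long (handles towards -x of its frame), 45 mm wide, 11 mm high, loose. Origin on the table near the middle of its length.
- steel_bowl: Bystander: round steel bowl, 90 mm across the rim, 45 mm high, loose. Origin at the centre of its underside.
Not all that is in view belongs to the job. What is shaped like the part that bears punch_stand_center but pink, purple or turquoise is not meant.

How it is judged:
By the outcome, as a careful person would: the job done as asked, in the order asked, and still so for the second after the job is handed in, with the robot touching nothing.
It also fails if it takes over 104 s, if anything falls off the work surface, if the arm or the gripper's body presses on something with over 40 N, if the wrist force passes 120 N, or if a joint passes its speed limit or range.

## Robot

A 7-joint arm with a two-finger parallel gripper is mounted at the origin on the work surface. World frame = base frame: x ahead of the robot, y to its left, z up, the work surface at z = 0. Lengths are in m, angles in rad, forces in N, time in s.
With the tool pointing down it reaches from about 0.375 to 0.925 m from the base axis. Payload 3.1 kg.
Tool frame: the origin (TCP) lies between the finger pads; the fingertips stand 17 mm ahead of it and the grasp point (between the pads) lies 2 mm behind it (finger_overhang is the distance from the TCP to the fingertips, in m); z points along the fingers, y is the line along which they close (so a half turn about z gives the same grasp; the last joint's range is limited). The gripper opens to 85 mm and grips with 20 to 120 N. Pads are 22 mm wide; open, the fingers measure 114 mm over their backs; the gripper's body (76 mm by 85 mm) begins 54 mm behind the grasp point. The pads swing forward as they close: fully open they stand 13 mm farther back than shut.
Start: joints at [1.223, 0.383, 0.044, 1.598, -0.018, 1.161, -0.05], TCP at [0.161, -0.63, 0.219] pointing down, gripper open.
Joint ranges: [-2.61, 2.61], [-0.41, 2.15], [-1.48, 1.57], [0, 2.5], [-1.57, 4.71], [0.05, 1.97], [-2.85, 2.85]. Speed limits (rad/s): [2.79, 2.79, 3.14, 3.14, 3.14, 3.14, 3.14].

## Interface

Orientations are given as a rotation vector (axis times angle).
In Python, from station import * gives the robot as it stands. The module is installed in compiled form; this text tells all that it offers.
- The arm moves only by the tool apply_moves, never from a script. Its argument "moves" is a list of rows, each a list of 5 numbers: the opening, from 0 (shut) to 1 (fully open), then the shift along the tool's x, y, z in mm, then the turn about the tool's z in rad. In form: [[hand, tx, ty, tz, yaw], ...]. A call has 1 to 20 rows; each row shifts and turns the commanded pose from where the row before left it, along the tool's axes as they then stand; what a row does not reach is not made up. A row lasts 1/10 s, in which the tool goes at most 50 mm and 8.59 degrees, less where a joint would pass 70% of its speed; a pose out of reach is approached as far as the arm can. A call with a gripper value outside its range is refused whole. The fingers move at their own pace and stop on an object; "force" is the grip in N (left out, the last holds). Time passes only in rows, so rows that do not move let the fingers close. It gives the time, the measured TCP pose, the force, the opening and the grip force at its end, in the units of the state.
- read_state(): the state, without advancing time (a new reading comes with each control period).
- snapshot(name): name is "scene" or "top" or "wrist"; returns the picture (384x512x3 uint8, red, green, blue); there is no depth.
- camera_info(name): a dict with "fx", "fy", "cx", "cy" (pixels), "dist" ([k1, k2, p1, p2, k3] as OpenCV has them; the pictures are not rectified), "view" (4x4, takes a point from world to camera coordinates). Camera axes: x right, y up, looking along -z (the intrinsics and any distortion apply to the point x, -y, -z); pixel columns grow to the right and rows downward; lengths in m; the calibration is good to about 2 mm. A picture is of the moment at which its call begins: read the wrist's pose just before it. camera_info takes no time and is no camera call; for the wrist camera it gives the pose at the moment of the call.
- finish_job(): hands the job in; it is judged then, once.
Trained networks look in the newest picture that a camera, given by its name, has taken for a name from the list of things; names that differ only in an ending like _2 or _b are one class to them, and where a whole thing is asked for, a point or a joint stands for the part that bears it (a point fixed in the world has none). Each returns a list of dicts, best first, with "confidence" (0 to 1); they miss things now and then, are a little off and sometimes report something else, mostly with a low value. They report only what shows in the picture. A call takes as long as a camera call. They do not tell look-alikes from the thing itself.
- trace(target, camera): "mask" (384x512 bool, what is visible of it).
- landmark_of(target, camera): "location" ([x, y, z] in m, in world coordinates, good to about 4 mm: a listed point, or the origin of a listed thing).
The state is a dict: "t": time; "qpos": joint angles; "dq": joint speeds; "joint_efforts": joint torques, N m; "eef_pos": TCP position; "eef_rot": TCP orientation; "contact_force": force on the tool from outside, world axes, zero at the start; "wrist_torque": the same for the moment, N m; "width": finger opening in m; "finger_force": force on a finger pad.
Only numpy, scipy, OpenCV 4.12 (cv2) and the standard library are available. Lean on these libraries where they do the work, as an engineer would, in place of code of your own. Each camera call takes 0.05 s, during which the arm holds its last target. There are 200 camera calls.

## Working session

There is one attempt and no reset: what is moved stays moved. The work goes in short steps, Python scripts to look and compute and a tool call to move; the robot and the scene stay as the last step left them, time stands still between calls to the robot, and variables do not carry over. Pictures are saved under pics/ and viewed, at most 14 in all, crops included, and the job is handed in when it is done.

Besides the shell and the picture viewer there is one more tool, called after "Request:" as name(argument=value, ...) on one line, values as JSON. apply_moves: Moves the arm, as the interface text tells. Its arguments: {"type":"object","properties":{"moves":{"type":"array","items":{"type":"array","items":{"type":"number"}}},"force":{"type":"number"}},"required":["moves"]}

```bash
mkdir -p pics; cat > h.py <<'E'
from station import *
import numpy as np, cv2
from scipy.spatial.transform import Rotation as R
def save(n,f): 
    im=snapshot(n); cv2.imwrite('pics/'+f,im[:,:,::-1]); return im
def cam(n):
    c=camera_info(n); K=np.array([[c['fx'],0,c['cx']],[0,c['fy'],c['cy']],[0,0,1]]); return K,np.array(c['dist'],float),np.array(c['view'])
def unproj(px,z,C):
    K,d,V=C; u=cv2.undistortPoints(np.array(px,float).reshape(-1,1,2),K,d).reshape(-1,2)
    D=np.c_[u[:,0],-u[:,1],-np.ones(len(u))]@V[:3,:3]   # rows: R^T d
    o=-V[:3,:3].T@V[:3,3]
    return o+D*((z-o[2])/D[:,2])[:,None]
def proj(P,C):
    K,d,V=C; p=np.atleast_2d(P)@V[:3,:3].T+V[:3,3]; p=p*[1,-1,-1]
    return cv2.projectPoints(p,np.zeros(3),np.zeros(3),K,d)[0].reshape(-1,2)
E
python3 - <<'E'
from h import *
s=read_state();print(s['t'],s['eef_pos'],s['eef_rot'],s['width'])
save('top','top0.png');save('scene','scene0.png')
save('top','top0.png')
for n in ['strip_mid','bench_block_top','vise_center','doming_block_center','orange_box_center','blue_tin_center','punch_stand_center','jar_center','pliers','steel_bowl']:
    print(n,[(np.round(r['location'],3).tolist(),round(r['confidence'],2)) for r in landmark_of(n,'top')[:5]])
E
```

```text
0.0 [ 0.16043724 -0.62886282  0.21744905] [-3.11448353e+00 -3.91136895e-01  7.25277302e-04] 0.0855317632836418
strip_mid [([0.46, -0.009, 0.007], 0.63)]
bench_block_top [([0.482, -0.135, 0.032], 0.61), ([0.66, -0.073, 0.012], 0.43)]
vise_center [([0.446, 0.124, 0.042], 0.93)]
doming_block_center [([0.658, 0.228, 0.024], 0.8)]
orange_box_center [([0.661, 0.082, 0.016], 0.55)]
blue_tin_center [([0.658, -0.074, 0.01], 0.56)]
punch_stand_center [([0.649, -0.315, 0.018], 0.65), ([0.575, -0.275, 0.013], 0.58), ([0.674, -0.397, 0.018], 0.57), ([0.653, -0.216, 0.02], 0.54), ([0.746, -0.169, 0.019], 0.48)]
jar_center [([0.446, 0.356, 0.035], 0.78), ([0.446, 0.123, 0.046], 0.24)]
pliers [([0.53, -0.356, -0.002], 0.61)]
steel_bowl [([0.342, -0.382, 0.001], 0.93)]
```

View pics/top0.png

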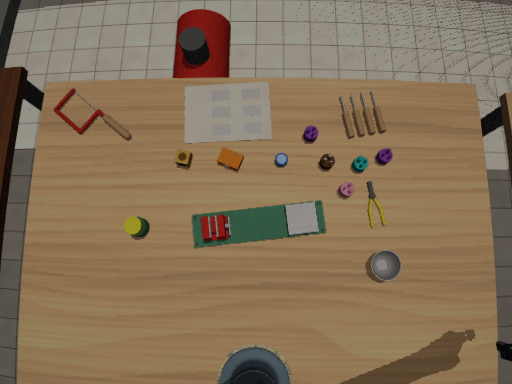

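View pics/scene0.png

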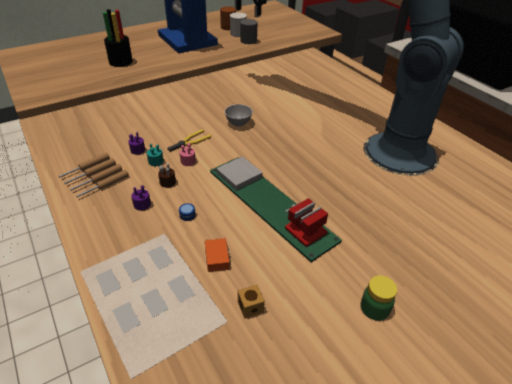

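The top view shows the bench block at (302,218), the vise at (215,228), the brass cube at (184,158), the box at (231,159) and the tin at (281,159). The dark wooden stand is at (327,161). The other stands are purple, turquoise and pink decoys.

```bash
python3 - <<'E'
from h import *
C=cam('top'); im=save('top','t1.png')
def rect(name,z,near):
    best=None
    for r in trace(name,'top'):
        m=r['mask'].astype(np.uint8)
        c=max(cv2.findContours(m,0,1)[0],key=cv2.contourArea).reshape(-1,2)
        w=unproj(c,z,C)[:,:2]; (cx,cy),(a,b),t=cv2.minAreaRect((w*1000).astype(np.float32))
        print(name,round(r['confidence'],2),np.round([cx,cy,a,b,t],1))
rect('strip_mid',.01,0);rect('bench_block_top',.03,0);rect('doming_block_center',.042,0);rect('orange_box_center',.028,0);rect('blue_tin_center',.024,0);rect('punch_stand_center',.036,0)
# green strip by colour
h=cv2.cvtColor(im,cv2.COLOR_RGB2HSV); m=cv2.inRange(h,(55,80,30),(90,255,160)); m[:190]=0;m[260:]=0;m[:,:180]=0;m[:,340:]=0
y,x=np.nonzero(m);w=unproj(np.c_[x,y],.01,C)[:,:2]*1000
print('strip colour',cv2.minAreaRect(w.astype(np.float32)))
h=(im.astype(int).max(2)-im.min(2)<30)&(im.min(2)>110); h[:195]=0;h[240:]=0;h[:,:280]=0;h[:,325:]=0
y,x=np.nonzero(h);w=unproj(np.c_[x,y],.03,C)[:,:2]*1000
print('block colour',cv2.minAreaRect(w.astype(np.float32)))
s=cam('wrist');print(np.linalg.inv(s[2]),s[0][0],read_state()['eef_pos'])
E
```

```text
strip_mid 0.64 [454.1  51.5 101.8 286.9   7.1]
doming_block_center 0.49 [656.  223.1  50.6  47.    0. ]
orange_box_center 0.83 [657.6  82.   77.5  57.   70.6]
blue_tin_center 0.53 [662.7 228.9  44.5  48.3  90. ]
blue_tin_center 0.46 [ 6.579e+02 -7.430e+01  4.150e+01  3.680e+01  1.000e-01]
punch_stand_center 0.73 [ 643.9 -313.7   40.7   54.6   44.4]
punch_stand_center 0.63 [ 564.3 -270.8   37.9   46.2   44.4]
punch_stand_center 0.52 [ 740.2 -168.1   46.5   52.8   89.1]
punch_stand_center 0.49 [ 651.3 -213.5   43.    53.8   45.2]
punch_stand_center 0.35 [448.  360.2  80.   53.5  73.1]
strip colour ((461.8857116699219, -5.671112060546875), (97.25719451904297, 394.72393798828125), 7.035700798034668)
block colour ((477.85345458984375, -134.52471923828125), (87.87189483642578, 88.30486297607422), 7.086421489715576)
[[ 0.24761236  0.92125204  0.29997131  0.23767277]
 [-0.96885683  0.23612723  0.07456791 -0.60929594]
 [-0.00213556 -0.30909319  0.95102936  0.37345477]
 [ 0.          0.          0.          1.        ]] [278.86757344   0.         252.28098127] [ 0.16069936 -0.62985487  0.21891811]
```

Request:
apply_moves(moves=[[1,0,0,0,0.1245],[1,0,0,0,0.1245],[1,25,-42,0,0],[1,25,-42,0,0],[1,25,-42,0,0],[1,25,-42,0,0],[1,25,-42,0,0],[1,25,-42,0,0],[1,25,-42,0,0],[1,25,-42,0,0],[1,25,-42,0,0],[1,25,-42,0,0],[1,25,-42,0,0],[1,25,-42,0,0],[1,25,-42,0,0],[1,25,-42,0,0],[1,25,-42,0,0],[1,25,-42,0,0],[1,25,-42,0,0],[1,25,-42,0,0]], force=40)

```text
t: 3.0
eef_pos: [0.6111, 0.1279, 0.2191]
eef_rot: [3.141, 0.0, 0.001]
contact_force: [1.3, -0.9, 0.1]
width: 0.0854
finger_force: 0.0
```

Request:
apply_moves(moves=[[1,20,-40,15,0],[1,20,-40,15,0],[1,5,-17,9,0],[1,0,0,0,0],[1,0,0,0,0]])

```text
t: 3.5
eef_pos: [0.6547, 0.2224, 0.1795]
eef_rot: [3.14, 0.001, -0.001]
contact_force: [1.0, -0.7, 0.4]
width: 0.0856
finger_force: 0.0
```

```bash
cat >> h.py <<'E'
def tool():
    s=read_state(); M=R.from_rotvec(s['eef_rot']).as_matrix(); return np.array(s['eef_pos']),np.arctan2(M[1,0],M[0,0]),s
def go(P,th=None):
    p,t,s=tool(); M=R.from_rotvec(s['eef_rot']).as_matrix()
    d=np.array(P)-p; c,sn=np.cos(t),np.sin(t)
    print('t',s['t'],'pos',p.round(4),'th',round(t,4),'| tool shift mm',np.round([1000*(c*d[0]+sn*d[1]),1000*(sn*d[0]-c*d[1]),-1000*d[2]],1),'yaw',None if th is None else round(t-th,4),'w',round(s['width'],4))
def rects(name,z,cam_='wrist',top=4):
    C=cam(cam_)
    for r in trace(name,cam_)[:top]:
        m=r['mask'].astype(np.uint8)
        c=max(cv2.findContours(m,0,1)[0],key=cv2.contourArea).reshape(-1,2)
        w=unproj(c,z,C)[:,:2]; (cx,cy),(a,b),t=cv2.minAreaRect((w*1000).astype(np.float32))
        print(name,round(r['confidence'],2),'rect',np.round([cx,cy,a,b,t],1))
def marks(name,cam_='wrist'):
    print(name,[(np.round(r['location'],4).tolist(),round(r['confidence'],2)) for r in landmark_of(name,cam_)[:4]])
E
python3 - <<'E'
from h import *
go([.657,.225,.18],0)
save('wrist','w1.png'); marks('doming_block_center'); rects('doming_block_center',.042)
C=cam('wrist'); print(proj([[.657,.225,.042]],C))
E
```

```text
t 3.5 pos [0.6547 0.2224 0.1795] th 0.0007 | tool shift mm [ 2.3 -2.6 -0.5] yaw 0.0007 w 0.0856
doming_block_center [([0.6618, 0.2284, 0.0221], 0.65)]
doming_block_center 0.67 rect [666.2 227.1  41.8  47.4  79.1]
[[249.28995934 176.99586563]]
```

View pics/w1.png

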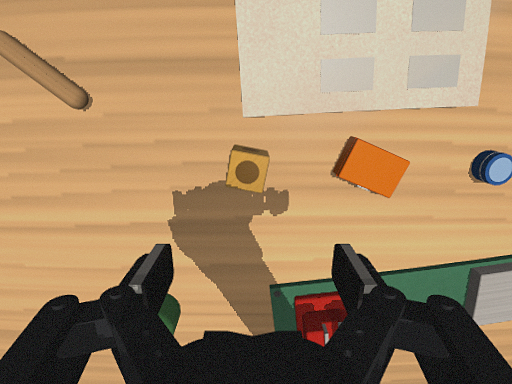

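```bash
python3 - <<'E'
from h import *
im=save('wrist','w2.png'); C=cam('wrist')
m=trace('doming_block_center','wrist')[0]['mask']; g=im.max(2).astype(float)
t,_=cv2.threshold(g[m].astype(np.uint8).reshape(-1,1),0,255,cv2.THRESH_OTSU); 
v=np.sort(g[m]); print(np.percentile(v,[5,25,50,75,95]))
b=(m&(g>170)).astype(np.uint8); c=max(cv2.findContours(b,0,1)[0],key=cv2.contourArea).reshape(-1,2)
print(cv2.minAreaRect((unproj(c,.042,C)[:,:2]*1000).astype(np.float32)))
y0=120;cv2.imwrite('pics/c1.png',cv2.resize(im[130:210,200:310,::-1],None,fx=6,fy=6))
go([.6625,.2275,.18])
rects('orange_box_center',.028);rects('blue_tin_center',.024);marks('orange_box_center')
E
```

```text
[ 98. 118. 176. 202. 209.]
((662.01318359375, 229.85499572753906), (40.49691390991211, 40.260318756103516), 78.79852294921875)
t 3.75 pos [0.6558 0.2211 0.181 ] th -0.0023 | tool shift mm [ 6.7 -6.4  1. ] yaw None w 0.0855
blue_tin_center 0.89 rect [663.9 -61.1  58.4  38.1  75. ]
orange_box_center [([0.6591, 0.0871, 0.0167], 0.68)]
```

View pics/c1.png

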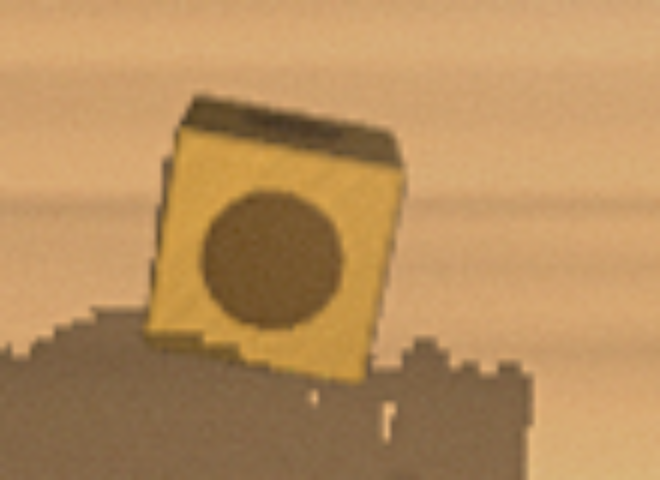

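The crop shows the cube's top face turned by about -11° (corners near (230,151), (267,158), (260,193) and (224,185) in the full image), with its centre at (0.662, 0.229).

Request:
apply_moves(moves=[[1,6,-6.5,0,0],[1,0,0,0,0.0975],[1,0,0,0,0.0975],[1,0,0,40,0],[1,0,0,40,0],[1,0,0,40,0],[1,0,0,25,0],[1,0,0,14,0],[1,0,0,0,0],[0,0,0,0,0],[0,0,0,0,0],[0,0,0,0,0],[0,0,0,0,0],[0,0,0,0,0],[0,0,0,0,0]], force=60)

```text
t: 5.4
eef_pos: [0.663, 0.2301, 0.0237]
eef_rot: [-3.126, 0.305, -0.006]
contact_force: [-0.7, -1.7, 6.3]
width: 0.0398
finger_force: 61.0
```

Request:
apply_moves(moves=[[0,0,0,15,0],[0,0,0,-45,0],[0,0,0,-45,-0.106],[0,0,0,-45,-0.106],[0,0,0,0,-0.106],[0,-25.3,37.7,0,0],[0,-25.3,37.7,0,0],[0,-25.3,37.7,0,0],[0,-25.3,37.7,0,0],[0,-25.3,37.7,0,0],[0,-25.3,37.7,0,0],[0,-25.3,37.7,0,0],[0,-25.3,37.7,0,0],[0,-25.3,37.7,0,0],[0,0,0,0,0],[0,0,0,0,0]])

```text
t: 7.0
eef_pos: [0.4746, -0.1363, 0.1397]
eef_rot: [-3.135, -0.187, 0.004]
contact_force: [0.1, 1.4, -5.7]
width: 0.0394
finger_force: 73.7
```

```bash
python3 - <<'E'
from h import *
go([.478,-.135,.051],.123)
im=save('wrist','w3.png'); go([.478,-.135,.051],.123); C=cam('wrist')
marks('bench_block_top');marks('strip_mid');rects('bench_block_top',.03);rects('strip_mid',.01)
print(proj([[.478,-.135,.03]]+[[.478+a*.9924-b*.1227,-.135+a*.1227+b*.9924,.03] for a in(-.045,.045) for b in (-.045,.045)],C).round(1).tolist())
E
```

```text
t 7.0 pos [ 0.4746 -0.1363  0.1397] th 0.119 | tool shift mm [ 3.5 -0.9 88.7] yaw -0.004 w 0.0394
t 7.05 pos [ 0.4758 -0.1344  0.1401] th 0.1226 | tool shift mm [ 2.1  0.9 89.1] yaw -0.0004 w 0.0394
bench_block_top [([0.4779, -0.1378, 0.0252], 0.82)]
strip_mid [([0.4609, -0.0056, 0.0089], 0.94), ([0.3418, -0.3796, 0.0045], 0.71)]
bench_block_top 0.75 rect [ 482.9 -129.6   92.5   91.1    7.9]
bench_block_top 0.26 rect [ 533.5 -334.1  130.6   44.6   10.6]
strip_mid 0.63 rect [468.9 -30.3 100.4 340.8   7.6]
[[254.8, 183.4], [297.9, 225.0], [211.4, 224.9], [302.7, 137.6], [207.1, 137.6]]
```

View pics/w3.png

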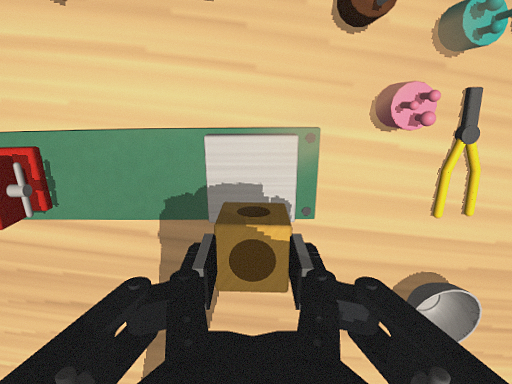

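The wrist view shows the block's far corners at (205,136) and (297,134), so it sits a few mm left of where I predicted. The cube is held at (252,247). I'll refine this with edge fits.

```bash
cat >> h.py <<'E'
def quadfit(m,z,C):
    c=max(cv2.findContours(m.astype(np.uint8),0,1)[0],key=cv2.contourArea).reshape(-1,2)
    return cv2.minAreaRect((unproj(c,z,C)[:,:2]*1000).astype(np.float32))
def edge(gray,p0,p1,z,C,n=60,half=6):
    "sub-pixel straight edge near p0-p1 -> world line: point, angle"
    p0,p1=np.array(p0,float),np.array(p1,float); d=(p1-p0)/np.linalg.norm(p1-p0); nrm=np.array([-d[1],d[0]])
    k=np.arange(-half,half+.01,.25); out=[]
    for s in np.linspace(.06,.94,n):
        q=p0+s*(p1-p0)+k[:,None]*nrm
        v=cv2.remap(cv2.GaussianBlur(gray,(3,3),0).astype(np.float32),q[:,0].astype(np.float32)[None],q[:,1].astype(np.float32)[None],1).ravel()
        g=abs(np.gradient(v)); out.append(q[g.argmax()])
    w=unproj(out,z,C)[:,:2].astype(np.float32)
    vx,vy,x,y=cv2.fitLine(w,cv2.DIST_HUBER,0,.001,.001).ravel()
    r=abs((w-[x,y])@[-vy,vx]); return np.array([x,y]),np.array([vx,vy]),np.median(r)
E
python3 - <<'E'
from h import *
im=cv2.imread('pics/w3.png'); C=cam('wrist'); go([.478,-.135,.051],.123)
sat=im.max(2).astype(np.float32)-im.min(2); L=im.mean(2).astype(np.float32)
def show(n,e): print(n,e[0].round(4),'angle',round(np.degrees(np.arctan(e[1][1]/e[1][0])),2),'res',round(float(e[2])*1000,2)); return e
A=show('strip far',edge(im[:,:,2].astype(np.float32),(20,132.5),(190,129.5),.01,C))
B=show('blk far',edge(sat,(206,136),(296,134),.03,C))
Lf=show('blk left',edge(sat,(205,138),(208,180),.03,C))
Rt=show('blk right',edge(sat,(297,138),(295,195),.03,C))
for e in (Lf,Rt):pass
psi=np.mean([np.arctan(-e[1][0]/e[1][1]) for e in (A,B)]); print('psi',psi)
ux=np.array([np.cos(psi),np.sin(psi)]);uy=np.array([-ux[1],ux[0]])
a=B[0]@ux-.045; b=(Lf[0]@uy+Rt[0]@uy)/2; print('block c',a*ux+b*uy,'width',(Lf[0]-Rt[0])@uy,'strip far->mid along x',A[0]@ux-.05,a)
zt=read_state()['eef_pos'][2]+.02
c0=.14+.0185
# cube top: fit edges
T=[show('cube '+n,edge(ch,p,q,c0,C,half=4)) for n,ch,p,q in (('far',L,(218,239),(286,236)),('near',L,(217,291),(286,289)))]
cv2.imwrite('pics/c3.png',cv2.resize(im[120:300,195:320],None,fx=3.3,fy=3.3))
E
```

```text
t 7.25 pos [ 0.4774 -0.1328  0.1408] th 0.1273 | tool shift mm [ 0.3  2.3 89.8] yaw 0.0043 w 0.0395
strip far [0.5121 0.0257] angle -82.21 res 0.24
blk far [ 0.5285 -0.1233] angle -82.66 res 0.13
blk left [ 0.4974 -0.0819] angle 7.68 res 0.18
blk right [ 0.4951 -0.1733] angle 7.84 res 0.16
psi 0.13206598
block c [ 0.48386928 -0.12926385] width 0.09025642 strip far->mid along x 0.46102816 0.46263397
cube far [ 0.4847 -0.1283] angle -82.97 res 0.61
cube near [ 0.4508 -0.1337] angle -83.56 res 0.17
```

View pics/c3.png

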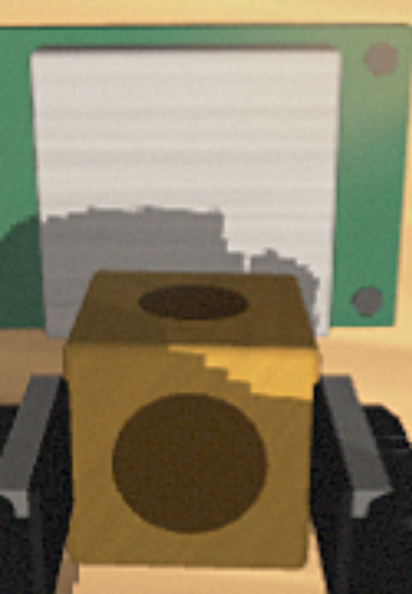

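```bash
python3 - <<'E'
from h import *
im=cv2.imread('pics/w3.png'); C=cam('wrist'); p,th,s=tool(); print(p,th)
G=im[:,:,2].astype(np.float32); L=im.mean(2).astype(np.float32)
sat=im.max(2).astype(np.float32)-im.min(2)
z=p[2]+.0195
E={n:edge(ch,a,b,z,C,half=3) for n,ch,a,b in (('far',G,(217,225.2),(290,225.2)),('near',G,(219,291),(286,291.5)),('l',G,(215.3,228),(216.5,288)),('r',G,(291,232),(288.3,288)))}
for n,e in E.items(): print(n,e[0].round(4),e[1].round(3),e[2]*1000)
psi=.132;ux=np.array([np.cos(psi),np.sin(psi)]);uy=np.array([-ux[1],ux[0]])
print('sizes',(E['far'][0]-E['near'][0])@ux,(E['l'][0]-E['r'][0])@uy)
cube=np.array([(E['far'][0]+E['near'][0])@ux/2,(E['l'][0]+E['r'][0])@uy/2])
A=edge(sat,(206,136),(296,134),.03,C);l=edge(sat,(205,138),(208,180),.03,C);r=edge(sat,(297,138),(295,195),.03,C)
blk=np.array([A[0]@ux-.045,(l[0]+r[0])@uy/2])
print('cube',cube,'blk',blk,'move strip axes mm',1000*(blk-cube))
print('tcp in strip axes',p[:2]@ux,p[:2]@uy)
E
```

```text
[ 0.47743686 -0.13279641  0.14075844] 0.12727876601377047
far [ 0.495  -0.1326] [ 0.114 -0.993] 0.134124
near [ 0.4529 -0.1396] [ 0.125 -0.992] 0.06745875
l [ 0.4702 -0.1123] [0.994 0.107] 0.17051853
r [ 0.4758 -0.1523] [0.987 0.16 ] 0.18405059
sizes 0.04264424333237873 0.04043300041952079
cube [ 0.45189708 -0.19342812] blk [ 0.46264666 -0.19182396] move strip axes mm [10.74958103  1.60415618]
tcp in strip axes 0.45580520361011795 -0.19447998179943626
```

Request:
apply_moves(moves=[[0,8,-1.5,20,-0.009],[0,0,0,40,0],[0,0,0,20,0],[0,0,0,0,0],[0,0,0,0,0],[0,0,0,0,0]])

```text
t: 7.85
eef_pos: [0.4869, -0.1321, 0.0626]
eef_rot: [3.134, 0.21, 0.006]
contact_force: [0.3, 0.8, -4.8]
width: 0.0396
finger_force: 73.6
```

```bash
python3 - <<'E'
from h import *
im=save('wrist','w4.png'); go([.478,-.135,.051],.132)
cv2.imwrite('pics/c4.png',cv2.resize(im[60:300,120:390,::-1],None,fx=2.4,fy=2.4,interpolation=cv2.INTER_CUBIC))
E
```

```text
t 7.9 pos [ 0.487  -0.1324  0.0628] th 0.1334 | tool shift mm [-9.2  1.4 11.8] yaw 0.0014 w 0.0397
```

View pics/c4.png

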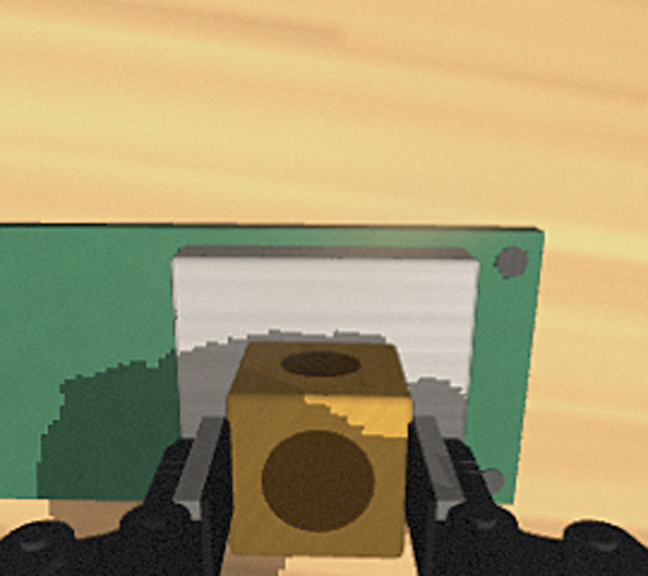

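The crop shows the cube's far bottom edge at about (222,203)–(286,204) in full pixels, over the block's far edge at (192,167)–(318,169). It is nearly centred.

```bash
python3 - <<'E'
from h import *
im=cv2.imread('pics/w4.png'); C=cam('wrist'); p,th,s=tool(); print(p,th)
sat=im.max(2).astype(np.float32)-im.min(2); L=im.mean(2).astype(np.float32)
f=lambda x,y:(120+x/2.4,60+y/2.4)
def e(n,ch,a,b,z,h=3):
    r=edge(ch,f(*a),f(*b),z,C,half=h); t=np.arctan2(r[1][1],r[1][0])
    print(n,r[0].round(4),'yaw',round((t+.8)%(np.pi/2)-.8,4),round(r[2]*1000,2)); return r[0]
psi=.132;ux=np.array([np.cos(psi),np.sin(psi)]);uy=np.array([-ux[1],ux[0]])
bf=e('bf',L,(172,258),(476,261),.03);bl=e('bl',sat,(172,262),(178,340),.03);br=e('br',sat,(477,262),(470,375),.03)
z0=p[2]-.0225
cb=e('cube far bottom',sat,(246,343),(398,346),z0); zt=z0+.042
cf=e('cube far top',L,(228,395),(411,397),zt);cn=e('cn',sat,(232,554),(404,556),zt);cl=e('cl',L,(228,400),(232,550),zt);cr=e('cr',L,(411,440),(404,550),zt)
print('cube sizes',(cf-cn)@ux,(cl-cr)@uy,'far bottom vs far top',(cb-cf)@ux)
print('block-cube x via bottom',((bf-cb)@ux-.024)*1e3,'via top',((bf-cf)@ux-.024)*1e3,'y',((bl+br)/2-(cl+cr)/2)@uy*1e3,'width',(bl-br)@uy)
print('block centre', (bf@ux-.045)*ux+((bl+br)/2@uy)*uy)
E
```

```text
[ 0.48696221 -0.13238104  0.06277803] 0.133369262348108
bf [ 0.5228 -0.1266] yaw 0.1335 0.07
bl [ 0.5041 -0.0855] yaw 0.1246 0.13
br [ 0.5129 -0.1744] yaw 0.1248 0.07
cube far bottom [ 0.5014 -0.1305] yaw 0.1086 0.22
cube far top [ 0.5036 -0.1255] yaw 0.1016 0.12
cn [ 0.4615 -0.1307] yaw 0.0923 0.17
cl [ 0.4812 -0.1116] yaw 0.1243 0.2
cr [ 0.4829 -0.1523] yaw 0.2107 0.26
cube sizes 0.04249402514090897 0.04051628635745028 far bottom vs far top -0.0028384835902637183
block-cube x via bottom -2.2762020018894935 via top -5.114685592153209 y -1.4783759778356385 width 0.0893022025479565
block centre [ 0.47840531 -0.13392745]
```

Request:
apply_moves(moves=[[0,-2.5,1.2,0,0.004],[0,0,0,6,0],[0,0,0,3,0],[0,0,0,1,0],[0,0,0,0,0],[0,0,0,0,0]])

```text
t: 8.5
eef_pos: [0.4823, -0.1342, 0.0514]
eef_rot: [3.134, 0.202, -0.001]
contact_force: [-4.1, -0.7, 3.9]
width: 0.0395
finger_force: 74.7
```

Request:
apply_moves(moves=[[0.7,0,0,0,0],[0.8,0,0,0,0],[0.8,0,0,0,0],[0.8,0,0,-20,0],[1,0,0,-40,0],[1,0,0,-50,0],[1,0,0,-20,0],[1,36.5,25,0,0],[1,36.5,25,0,0],[1,36.5,25,0,0],[1,36.5,25,0,0],[1,0,0,0,0],[1,0,0,0,0]])

```text
t: 9.8
eef_pos: [0.6403, -0.2142, 0.1797]
eef_rot: [-3.134, -0.201, 0.001]
contact_force: [0.4, 0.7, -0.8]
width: 0.0851
finger_force: 0.0
```

```bash
python3 - <<'E'
from h import *
go([.652,-.215,.0225])
im=save('wrist','w5.png'); marks('punch_stand_center'); marks('bench_block_top');marks('doming_block_center')
C=cam('wrist'); print(proj([[.652,-.215,.018],[.569,-.122,0]],C).round(0).tolist())
for r in trace('punch_stand_center','wrist')[:5]:
    m=r['mask']; y,x=np.nonzero(m); print(round(r['confidence'],2),x.mean().round(),y.mean().round(),im[m].mean(0).round())
go([.652,-.215,.0225])
E
```

```text
t 9.8 pos [ 0.6403 -0.2142  0.1797] th 0.1282 | tool shift mm [ 11.5   2.3 157.2] yaw None w 0.0851
punch_stand_center [([0.6574, -0.2157, 0.0181], 0.88), ([0.744, -0.1653, 0.0181], 0.79), ([0.674, -0.3934, 0.019], 0.71), ([0.57, -0.2708, 0.0201], 0.6)]
bench_block_top [([0.4802, -0.138, 0.0249], 0.85)]
doming_block_center [([0.4775, -0.1342, 0.0522], 0.7)]
[[257.0, 162.0], [177.0, 212.0]]
0.81 255.0 161.0 [121.  92.  69.]
0.78 412.0 164.0 [ 92.  47. 103.]
0.77 341.0 177.0 [ 35. 128. 118.]
0.6 292.0 235.0 [175. 103. 118.]
0.57 220.0 70.0 [125.  67. 140.]
t 10.05 pos [ 0.6393 -0.2133  0.1815] th 0.13 | tool shift mm [ 12.4   3.4 159. ] yaw None w 0.0853
```

View pics/w5.png

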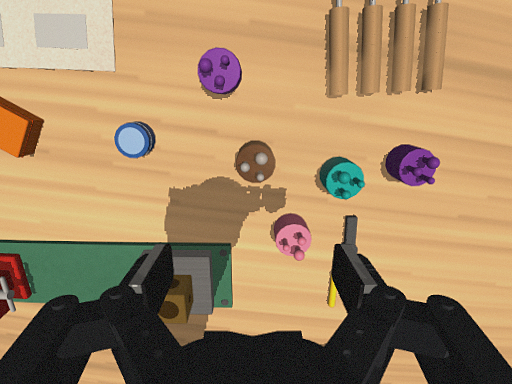

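Request:
apply_moves(moves=[[1,15,4,30,0],[1,0,0,40,0],[1,0,0,40,0],[1,0,0,30,0],[1,0,0,17,0],[1,0,0,0,0],[0,0,0,0,0],[0,0,0,0,0],[0,0,0,0,0],[0,0,0,0,0],[0,0,0,0,0],[0,0,0,0,0]], force=30)

```text
t: 11.25
eef_pos: [0.6569, -0.2162, 0.0257]
eef_rot: [3.134, 0.202, 0.005]
contact_force: [-0.2, 0.3, 5.9]
width: 0.0252
finger_force: 30.0
```

```bash
python3 - <<'E'
from h import *
im=save('wrist','w6.png');im2=save('scene','s6.png');go([.655,-.216,.0225]); print(read_state()['contact_force'])
a=cv2.resize(im[:,:,::-1],(400,300)); C=cam('scene'); u=proj([[.655,-.216,.02]],C)[0].astype(int);print(u)
b=cv2.resize(im2[max(u[1]-60,0):u[1]+60,u[0]-80:u[0]+80,::-1],(400,300)); cv2.imwrite('pics/c6.png',np.hstack([a,b]))
E
```

```text
t 11.35 pos [ 0.657  -0.2162  0.0257] th 0.129 | tool shift mm [-1.9 -0.4  3.2] yaw None w 0.0251
[-0.92232336 -0.21021565  5.09188523]
[166 176]
```

View pics/c6.png

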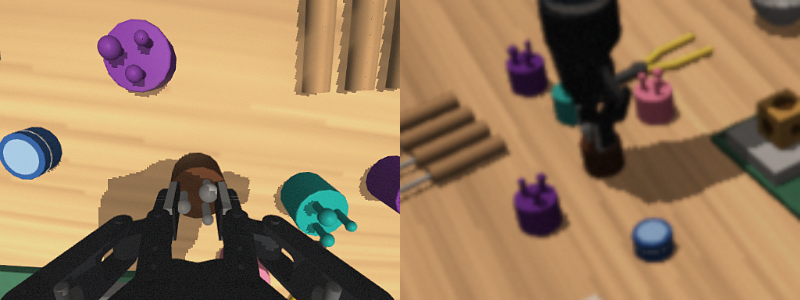

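```bash
python3 - <<'E'
import cv2
im=cv2.imread('pics/w6.png'); cv2.imwrite('pics/c6b.png',cv2.resize(im[180:320,170:340],None,fx=4.2,fy=4.2,interpolation=cv2.INTER_CUBIC))
E
```

```text
(no output)
```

View pics/c6b.png

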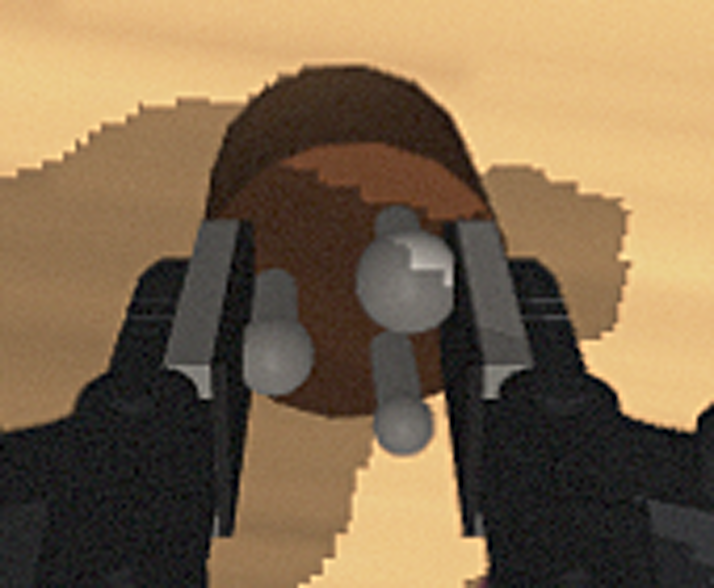

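```bash
python3 - <<'E'
from h import *
snapshot('wrist');marks('punch_stand_center');snapshot('scene');marks('punch_stand_center','scene')
s=read_state();print(s['eef_pos'],s['eef_rot'],s['width'],s['contact_force'],s['wrist_torque'],s['qpos'])
C=cam('wrist'); p,th,_=tool(); ux=np.array([np.cos(th),np.sin(th),0]);uy=np.array([np.sin(th),-np.cos(th),0])
pr=lambda x,y,z: proj([p*[1,1,0]+ux*x+uy*y+np.array([0,0,z])],C)[0].round(0).tolist()
print('pad tip front inner L/R at tcp-17',pr(.011,-.0126,p[2]-.017),pr(.011,.0126,p[2]-.017))
print('disc z.036 far/near/left/right',pr(.022,0,.036),pr(-.022,0,.036),pr(0,-.022,.036),pr(0,.022,.036),'bottom far',pr(.022,0,0))
E
```

```text
punch_stand_center [([0.6562, -0.2194, 0.0179], 0.86), ([0.6479, -0.3156, 0.0211], 0.77), ([0.7441, -0.1694, 0.0163], 0.64)]
punch_stand_center [([0.5683, -0.2697, 0.0177], 0.82), ([0.6784, -0.3958, 0.0195], 0.81), ([0.743, -0.165, 0.0178], 0.7), ([0.6502, -0.316, 0.0208], 0.58)]
[ 0.65695109 -0.21617729  0.02564729] [3.13437426 0.20248083 0.00449373] 0.02509914872967868 [0.34780003 0.91182287 5.64916316] [ 0.05126076  0.10650613 -0.04646535] [ 0.54701498  0.70093346 -0.39817518  1.59244087  0.32184718  0.91071023
 -1.40672245]
pad tip front inner L/R at tcp-17 [235.0, 210.0] [273.0, 210.0]
disc z.036 far/near/left/right [254.0, 210.0] [254.0, 277.0] [216.0, 245.0] [292.0, 245.0] bottom far [254.0, 190.0]
```

The images and the force reading agree. The stand is upright at the expected place, but the fingertips are sitting on top of the wood and clamping the ball heads. I'll open, go lower and re-grip on the wood.

Request:
apply_moves(moves=[[1,0,0,0,0],[1,0,0,0,0],[1,0,0,0,0],[1,0,0,0,0],[1,0,0,5,0],[1,0,0,5,0],[1,0,0,5,0],[1,0,0,0,0]])

```text
t: 12.35
eef_pos: [0.6542, -0.2159, 0.0073]
eef_rot: [-3.134, -0.202, 0.004]
contact_force: [0.1, -0.6, 0.5]
width: 0.0848
finger_force: 0.0
```

Request:
apply_moves(moves=[[0,0,0,0,0],[0,0,0,0,0],[0,0,0,0,0],[0,0,0,0,0],[0,0,0,0,0]])

```text
t: 12.85
eef_pos: [0.656, -0.2163, 0.0095]
eef_rot: [3.135, 0.202, 0.002]
contact_force: [0.0, -0.1, 0.8]
width: 0.0427
finger_force: 30.9
```

Request:
apply_moves(moves=[[0,0,0,-20,0],[0,0,0,-30,0],[0,-24,-34.5,0,0],[0,-24,-34.5,0,0],[0,-24,-34.5,0,0],[0,0,0,0,0],[0,0,0,25,0],[0,0,0,10,0],[0,0,0,0,0],[0,0,0,0,0]])

```text
t: 13.85
eef_pos: [0.5709, -0.1232, 0.0241]
eef_rot: [-3.135, -0.201, 0.0]
contact_force: [-0.3, 0.8, -1.6]
width: 0.0427
finger_force: 31.0
```

```bash
python3 - <<'E'
from h import *
go([.5696,-.1225,.0075],.128)
save('wrist','w7.png');marks('punch_stand_center');marks('bench_block_top');marks('doming_block_center')
snapshot('scene');marks('punch_stand_center','scene')
snapshot('top');marks('punch_stand_center','top');marks('doming_block_center','top')
E
```

```text
t 13.85 pos [ 0.5709 -0.1232  0.0241] th 0.1282 | tool shift mm [-1.2 -0.9 16.6] yaw 0.0002 w 0.0427
punch_stand_center [([0.5688, -0.1235, 0.0329], 0.9), ([0.5688, -0.2711, 0.0189], 0.58)]
bench_block_top []
doming_block_center []
punch_stand_center [([0.7454, -0.1636, 0.0165], 0.82), ([0.6771, -0.3928, 0.0171], 0.81), ([0.5721, -0.1253, 0.0329], 0.76), ([0.6458, -0.318, 0.0157], 0.73)]
punch_stand_center [([0.7452, -0.1685, 0.017], 0.74), ([0.6738, -0.3954, 0.0195], 0.68), ([0.6486, -0.3148, 0.0204], 0.66), ([0.5734, -0.2726, 0.0157], 0.65)]
doming_block_center [([0.4754, -0.1333, 0.0537], 0.67), ([0.342, -0.3818, 0.0019], 0.57)]
```

View pics/w7.png

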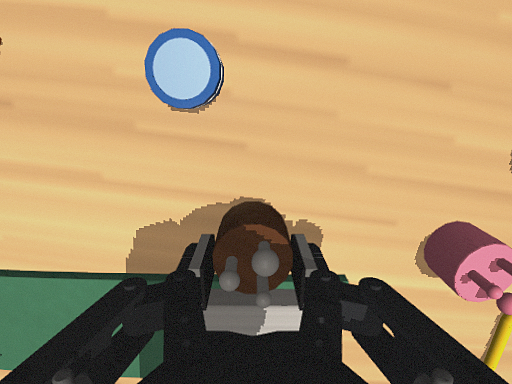

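Request:
apply_moves(moves=[[0,0,0,10,0],[0,0,0,5,0],[0,0,0,0,0],[0,0,0,0,0],[0.7,0,0,0,0],[0.7,0,0,0,0],[0.7,0,0,0,0]])

```text
t: 15.0
eef_pos: [0.5708, -0.1228, 0.0086]
eef_rot: [-3.135, -0.202, -0.0]
contact_force: [-0.2, 0.1, 0.3]
width: 0.06
finger_force: 0.0
```

Request:
apply_moves(moves=[[0.8,0,0,-20,0],[1,0,0,-40,0],[1,0,0,-50,0],[1,0,0,-50,0],[1,21,-39,0,0],[1,21,-39,0,0],[1,21,-39,0,0],[1,21,-39,0,0],[1,21,-39,0,0],[1,0,0,0,-0.138],[1,0,0,0,-0.138],[1,0,0,0,-0.138],[1,0,0,0,-0.138],[1,0,0,0,-0.138],[1,0,0,0,-0.138],[1,0,0,0,-0.138],[1,0,0,0,-0.138],[1,0,0,0,0],[1,0,0,0,0]])

```text
t: 16.9
eef_pos: [0.6497, 0.0839, 0.1686]
eef_rot: [-2.566, -1.812, 0.0]
contact_force: [-0.5, 0.4, -0.8]
width: 0.0856
finger_force: 0.0
```

```bash
python3 - <<'E'
from h import *
go([.658,.084,.0],1.232)
im=save('wrist','w8.png');marks('orange_box_center');marks('punch_stand_center');marks('strip_mid')
C=cam('wrist');h=cv2.cvtColor(im,cv2.COLOR_RGB2HSV)
for lo in (120,160,190,215):
    m=cv2.inRange(h,(4,150,lo),(16,255,255)); print(lo,m.sum()//255,quadfit(m,.028,C))
go([.658,.084,.0],1.232)
E
```

```text
t 16.9 pos [0.6497 0.0839 0.1686] th 1.2298 | tool shift mm [  2.9   7.8 168.6] yaw -0.0022 w 0.0856
orange_box_center [([0.659, 0.087, 0.0156], 0.9)]
punch_stand_center [([0.5712, -0.1226, 0.0179], 0.94)]
strip_mid []
120 2768 ((661.7476806640625, 86.30001831054688), (70.94587707519531, 48.02910232543945), 68.05903625488281)
160 1672 ((656.4920043945312, 72.38710021972656), (41.20785903930664, 47.38202667236328), 68.05903625488281)
190 1524 ((654.6097412109375, 66.9671859741211), (30.399320602416992, 46.787784576416016), 70.5819091796875)
215 1338 ((654.5902099609375, 67.0084228515625), (28.059490203857422, 46.69541549682617), 70.58554077148438)
t 17.1 pos [0.6498 0.0841 0.1689] th 1.2317 | tool shift mm [  2.7   7.8 168.9] yaw -0.0003 w 0.0855
```

Request:
apply_moves(moves=[[1,3.4,9.6,20,0.02],[1,0,0,45,0],[1,0,0,45,0],[1,0,0,30,0],[1,0,0,20,0],[1,0,0,10,0],[1,0,0,0,0]])

```text
t: 17.8
eef_pos: [0.6595, 0.084, -0.002]
eef_rot: [-2.581, -1.79, 0.002]
contact_force: [0.2, -0.3, 0.2]
width: 0.0856
finger_force: 0.0
```

Request:
apply_moves(moves=[[0,0,0,0,0],[0,0,0,0,0],[0,0,0,0,0],[0,0,0,0,0],[0,0,0,0,0]])

```text
t: 18.3
eef_pos: [0.6619, 0.0845, 0.0012]
eef_rot: [2.58, 1.789, 0.005]
contact_force: [-0.0, -0.8, 5.8]
width: 0.0477
finger_force: 31.9
```

Request:
apply_moves(moves=[[0,0,0,-30,0],[0,0,0,-50,0],[0,0,0,-20,0],[0,0,0,0,-0.122],[0,0,0,0,-0.122],[0,0,0,0,-0.122],[0,0,0,0,-0.121],[0,-12.6,-41.6,0,0],[0,-12.6,-41.6,0,0],[0,-12.6,-41.6,0,0],[0,-12.6,-41.6,0,0],[0,-12.6,-41.6,0,0],[0,0,0,40,0],[0,0,0,20,0],[0,0,0,0,0],[0,0,0,0,0]])

```text
t: 19.9
eef_pos: [0.4616, -0.0048, 0.0389]
eef_rot: [-2.072, -2.36, -0.0]
contact_force: [0.5, -0.5, -1.5]
width: 0.0472
finger_force: 31.6
```

```bash
python3 - <<'E'
from h import *
go([.4618,-.0053,.01],1.699)
im=save('wrist','w9.png');marks('orange_box_center');marks('vise_center');marks('strip_mid')
C=cam('wrist');h=cv2.cvtColor(im,cv2.COLOR_RGB2HSV); p,_,_=tool()
m=cv2.inRange(h,(4,150,60),(16,255,255));print(quadfit(m,p[2]+.028,C))
im=snapshot('top');marks('orange_box_center','top');marks('blue_tin_center','top');marks('vise_center','top')
cv2.imwrite('pics/c9.png',np.hstack([cv2.resize(cv2.imread('pics/w9.png'),(400,300)),cv2.resize(im[150:270,180:340,::-1],(400,300))]))
E
```

```text
t 19.9 pos [ 0.4616 -0.0048  0.0389] th 1.7004 | tool shift mm [-0.6  0.1 28.9] yaw 0.0014 w 0.0472
orange_box_center [([0.4609, -0.0046, 0.0512], 0.62)]
vise_center []
strip_mid []
((462.7038269042969, 0.83868408203125), (46.64852523803711, 75.35147857666016), 6.163862705230713)
orange_box_center []
blue_tin_center [([0.6585, -0.0741, 0.0116], 0.63)]
vise_center [([0.4451, 0.123, 0.0446], 0.76)]
```

View pics/c9.png

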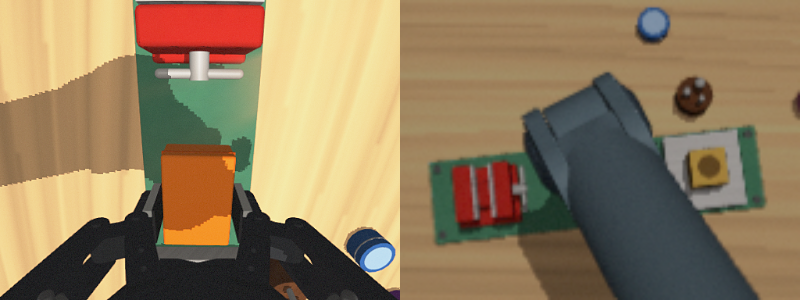

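Request:
apply_moves(moves=[[0,-0.5,0,15,0],[0,0,0,8,0],[0,0,0,3,0],[0,0,0,0,0],[0,0,0,0,0]])

```text
t: 20.8
eef_pos: [0.4621, -0.0055, 0.0131]
eef_rot: [2.073, 2.36, 0.0]
contact_force: [0.8, 0.1, -0.5]
width: 0.0469
finger_force: 31.6
```

Request:
apply_moves(moves=[[0,0,0,1,0],[0,0,0,0,0],[0.75,0,0,0,0],[0.75,0,0,0,0],[0.75,0,0,0,0],[0.75,0,0,-20,0],[1,0,0,-45,0],[1,0,0,-50,0],[1,0,0,-45,0],[1,-18.7,37.1,0,0],[1,-18.7,37.1,0,0],[1,-18.7,37.1,0,0],[1,-18.7,37.1,0,0],[1,-18.7,37.1,0,0],[1,0,0,0,0],[1,0,0,0,0]])

```text
t: 22.4
eef_pos: [0.6579, -0.0746, 0.171]
eef_rot: [-2.073, -2.358, -0.0]
contact_force: [0.1, 0.8, 0.1]
width: 0.0854
finger_force: 0.0
```

```bash
python3 - <<'E'
from h import *
go([.6585,-.0741,.0])
im=save('wrist','w10.png');marks('blue_tin_center');marks('orange_box_center')
snapshot('top');marks('orange_box_center','top');marks('blue_tin_center','top')
C=cam('top');h=cv2.cvtColor(snapshot('top'),cv2.COLOR_RGB2HSV)
m=cv2.inRange(h,(3,150,60),(16,255,255));m[:195]=0;m[255:]=0;m[:,:236]=0;m[:,290:]=0;print(quadfit(m,.038,C))
go([.6585,-.0741,.0])
E
```

```text
t 22.4 pos [ 0.6579 -0.0746  0.171 ] th 1.6988 | tool shift mm [  0.4   0.6 171. ] yaw None w 0.0854
blue_tin_center [([0.6638, -0.0715, 0.0118], 0.66)]
orange_box_center [([0.4611, -0.0049, 0.0235], 0.73)]
orange_box_center [([0.4604, -0.0058, 0.0246], 0.84)]
blue_tin_center [([0.6584, -0.0741, 0.0085], 0.69)]
((461.8794250488281, -6.6726531982421875), (48.44715118408203, 70.1082992553711), 4.66569709777832)
t 22.75 pos [ 0.6572 -0.0742  0.1723] th 1.7008 | tool shift mm [-1.000e-01  1.300e+00  1.723e+02] yaw None w 0.0855
```

Request:
apply_moves(moves=[[1,0.5,2.5,20,0],[1,0,0,45,0],[1,0,0,45,0],[1,0,0,35,0],[1,0,0,23,0],[1,0,0,0,0],[0,0,0,0,0],[0,0,0,0,0],[0,0,0,0,0],[0,0,0,0,0],[0,0,0,0,0]], force=25)

```text
t: 23.85
eef_pos: [0.6621, -0.0736, 0.0062]
eef_rot: [2.072, 2.358, 0.003]
contact_force: [-1.0, 0.1, 6.5]
width: 0.0382
finger_force: 24.9
```

Request:
apply_moves(moves=[[0,0,0,-20,0],[0,0,0,-45,0],[0,0,0,-35,0],[0,18.4,-37.7,0,0],[0,18.4,-37.7,0,0],[0,18.4,-37.7,0,0],[0,18.4,-37.7,0,0],[0,18.4,-37.7,0,0],[0,0,0,25,0],[0,0,0,15,0],[0,0,0,0,0],[0,0,0,0,0]])

```text
t: 25.05
eef_pos: [0.4617, -0.0066, 0.0646]
eef_rot: [2.073, 2.36, 0.0]
contact_force: [-0.3, 0.2, -1.0]
width: 0.0375
finger_force: 25.4
```

```bash
python3 - <<'E'
from h import *
go([.4618,-.006,.044],1.699)
im=save('wrist','w11.png');marks('blue_tin_center');marks('orange_box_center')
p,th,_=tool(); C=cam('wrist'); print(p)
h=cv2.cvtColor(im,cv2.COLOR_RGB2HSV); m=cv2.inRange(h,(95,60,60),(125,255,255))
c=max(cv2.findContours(m,0,1)[0],key=cv2.contourArea).reshape(-1,2); zt=p[2]-.0045+.024
print(cv2.boundingRect(c), cv2.minEnclosingCircle((unproj(c,zt,C)[:,:2]*1000).astype(np.float32)))
m=cv2.inRange(h,(3,150,40),(16,255,255));print(quadfit(m,.038,C))
snapshot('scene');marks('blue_tin_center','scene');marks('orange_box_center','scene')
cv2.imwrite('pics/c11.png',cv2.resize(im[100:320,130:380,::-1],None,fx=2.4,fy=2.4))
E
```

```text
t 25.05 pos [ 0.4617 -0.0066  0.0646] th 1.7 | tool shift mm [ 0.6  0.1 20.6] yaw 0.001 w 0.0375
blue_tin_center [([0.4654, -0.0024, 0.0692], 0.83)]
orange_box_center [([0.4601, -0.0084, 0.0273], 0.77)]
[ 0.46274254 -0.00661128  0.06495821]
(218, 206, 69, 76) ((461.720458984375, -0.6259765625), 23.32147789001465)
((461.6123962402344, 9.322813034057617), (47.3372802734375, 50.84285354614258), 5.433517932891846)
blue_tin_center [([0.4654, -0.005, 0.0692], 0.61)]
orange_box_center [([0.4631, -0.0067, 0.0241], 0.79)]
```

View pics/c11.png

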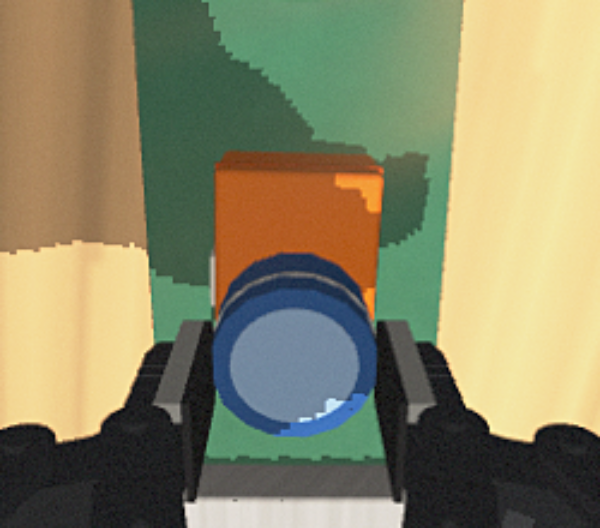

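Request:
apply_moves(moves=[[0,-1.5,0,10,0],[0,0,0,7,0],[0,0,0,1.5,0],[0,0,0,0,0],[0,0,0,0,0]])

```text
t: 25.85
eef_pos: [0.4617, -0.008, 0.0452]
eef_rot: [-2.073, -2.36, -0.0]
contact_force: [0.1, 0.4, 0.2]
width: 0.0378
finger_force: 25.4
```

Request:
apply_moves(moves=[[0,0,0,1,0],[0,0,0,0,0],[0,0,0,0,0]])

```text
t: 26.15
eef_pos: [0.4617, -0.0082, 0.0444]
eef_rot: [2.073, 2.36, 0.0]
contact_force: [-0.0, -0.4, -1.1]
width: 0.0379
finger_force: 25.4
```

Request:
apply_moves(moves=[[0,0,0,1,0],[0,0,0,0,0],[0,0,0,0,0]])

```text
t: 26.45
eef_pos: [0.4619, -0.0082, 0.0441]
eef_rot: [2.073, 2.36, -0.001]
contact_force: [-2.2, 0.3, 6.1]
width: 0.0379
finger_force: 26.1
```

Contact is confirmed at 6 N. I'll release, rise, back away and check.

Request:
apply_moves(moves=[[0,0,0,-0.5,0],[0.7,0,0,0,0],[0.7,0,0,0,0],[0.7,0,0,0,0],[0.7,0,0,-20,0],[0.7,0,0,-40,0],[1,0,0,-50,0],[1,0,0,-50,0],[1,30,30,0,0],[1,30,30,0,0],[1,30,30,0,0],[1,30,30,0,0],[1,30,30,0,0],[1,30,30,0,0],[1,30,30,0,0],[1,0,0,0,0],[1,0,0,0,0]])

```text
t: 28.15
eef_pos: [0.6423, 0.2286, 0.203]
eef_rot: [-2.07, -2.361, 0.001]
contact_force: [-1.1, -0.1, 0.2]
width: 0.0854
finger_force: 0.0
```

```bash
python3 - <<'E'
from h import *
im=snapshot('top');C=cam('top')
for n in ['orange_box_center','blue_tin_center','doming_block_center','bench_block_top','punch_stand_center','strip_mid','jar_center','pliers','steel_bowl']: marks(n,'top')
b=snapshot('scene')
for n in ['orange_box_center','blue_tin_center','doming_block_center','punch_stand_center']: marks(n,'scene')
print(proj([[.4784,-.1342,.03],[.4618,-.006,.038]],C))
cv2.imwrite('pics/fin.png',np.hstack([cv2.resize(im[130:250,190:350,::-1],(400,300),interpolation=2),cv2.resize(b[130:265,130:340,::-1],(400,257),interpolation=2)[:257].copy() if 0 else cv2.resize(b[120:270,140:340,::-1],(400,300),interpolation=2)]))
E
```

```text
orange_box_center [([0.447, 0.1275, 0.0434], 0.38)]
blue_tin_center []
doming_block_center [([0.4755, -0.1343, 0.0507], 0.71), ([0.5699, -0.1255, 0.019], 0.48)]
bench_block_top [([0.4807, -0.1357, 0.0269], 0.82), ([0.3437, -0.383, 0.0], 0.53)]
punch_stand_center [([0.5685, -0.1212, 0.0173], 0.77), ([0.5675, -0.2775, 0.0139], 0.73), ([0.6744, -0.3943, 0.0155], 0.64), ([0.7469, -0.1701, 0.0207], 0.54)]
strip_mid []
jar_center [([0.4445, 0.3563, 0.0384], 0.96)]
pliers [([0.5289, -0.359, -0.0016], 0.61)]
steel_bowl [([0.3422, -0.3793, 0.0012], 0.69)]
orange_box_center [([0.4589, -0.0088, 0.0217], 0.52)]
blue_tin_center []
doming_block_center [([0.4752, -0.1391, 0.0515], 0.67)]
punch_stand_center [([0.5679, -0.1233, 0.0211], 0.83), ([0.6493, -0.3187, 0.0196], 0.82), ([0.5691, -0.2704, 0.0165], 0.77), ([0.6767, -0.3946, 0.0183], 0.72)]
[[301.36583019 217.66344578]
 [257.97767469 222.58870672]]
```

View pics/fin.png

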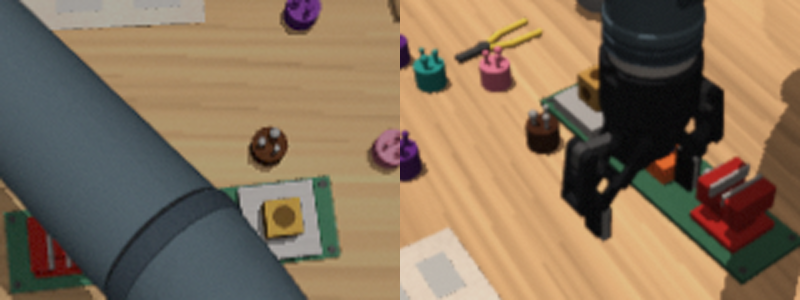

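The cube and stand look right, but the arm hides the box and tin. I'll move it aside and check by numbers.

Request:
apply_moves(moves=[[1,45,0,0,0],[1,45,0,0,0],[1,45,0,0,0],[1,45,0,0,0],[1,45,0,0,0],[1,0,0,0,0],[1,0,0,0,0]])

```text
t: 29.6
eef_pos: [0.6117, 0.4531, 0.2037]
eef_rot: [-2.067, -2.364, 0.0]
contact_force: [0.2, -0.3, -0.1]
width: 0.0854
finger_force: 0.0
```

```bash
python3 - <<'E'
from h import *
im=snapshot('top');C=cam('top')
for n in ['orange_box_center','blue_tin_center','doming_block_center','bench_block_top']: marks(n,'top')
h=cv2.cvtColor(im,cv2.COLOR_RGB2HSV)
def col(n,lo,hi,z,box):
    m=cv2.inRange(h,lo,hi); k=np.zeros_like(m);x0,x1,y0,y1=box;k[y0:y1,x0:x1]=255;m&=k
    print(n,m.sum()//255,[np.round(v,1) for v in quadfit(m,z,C)])
col('box',(3,150,60),(16,255,255),.038,(238,285,200,250))
col('tin',(95,50,60),(125,255,255),.062,(238,285,200,250))
col('cube all',(10,90,60),(32,255,255),.072,(284,322,198,240))
col('cube bright',(10,90,150),(32,255,255),.072,(284,322,198,240))
g=(im.astype(int).max(2)-im.min(2)<30)&(im.min(2)>110)
k=np.zeros(g.shape,bool);k[195:240,280:325]=1;print('block',quadfit(g&k,.03,C))
snapshot('scene')
for n in ['orange_box_center','blue_tin_center','doming_block_center']: marks(n,'scene')
E
```

```text
orange_box_center [([0.461, -0.0067, 0.0264], 0.7)]
blue_tin_center [([0.46, -0.0101, 0.0531], 0.49)]
doming_block_center [([0.4757, -0.1325, 0.0543], 0.74)]
bench_block_top [([0.4823, -0.1362, 0.0292], 0.81)]
box 152 [array([463.8, -29.5]), array([47.1, 23.4]), np.float64(0.5)]
tin 725 [array([428.2,  10.6]), array([89.1, 79.4]), np.float64(1.1)]
cube all 534 [array([ 477.1, -134.1]), array([42. , 41.3]), np.float64(8.6)]
cube bright 409 [array([ 477.9, -134.7]), array([39.4, 39.9]), np.float64(7.4)]
block ((478.68072509765625, -134.29843139648438), (90.70174407958984, 88.30994415283203), 7.261109352111816)
orange_box_center [([0.4601, -0.0096, 0.0235], 0.73)]
blue_tin_center [([0.4625, -0.0069, 0.0478], 0.66)]
doming_block_center [([0.4778, -0.1391, 0.0505], 0.92)]
```

```bash
python3 -c "
from station import *
print(finish_job())"
```

```text
the job is handed in; nothing more can be done
None
```

The job is handed in at about 30 s: doming block on the bench block (measured within about 2 mm), punch stand about 20 mm behind the strip, and the orange box midway with the blue tin on it (within about 3 mm); the jar, pliers and bowl read unmoved.

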